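Stack the press clutch: toothed disc, then separator plate, tabs alternating

TASK

Reassemble the clutch pack of the cutting press on its upright splined hub, which already carries one plate with a tab. First put on the toothed clutch disc with its tab pointing the opposite way to the tab of the plate on the hub, then on top of it the smooth separator plate with its tab opposite to the disc's. Both must slip over the splines and lie flat, fully home on the stack.

Things in the scene. Friction and masses are not known exactly. Their poses are not given: they have to be found in the camera images.
- hub: Fixed splined shaft upright on a 120 x 120 x 20 mm wooden block. Origin: on its axis at bench height; z up; x along the fitted plate's tab. Smooth fitted plate, 60 mm across: 20 to 30 mm above origin. Shaft 21 mm thick, nose at 65 mm; splines along +x, -x, +y, -y, 6 mm wide, reach 17.5 mm from the axis, end at 56 mm. Undersides come to rest at 30 mm (disc) and 40 mm (separator).
- hub_tab (a point): Middle of the end face of the fitted plate's tab (18 mm wide, 10 mm thick): 58 mm from the hub's axis along hub x, 25 mm above the bench.
- disc_center (a point): Centre of the loose clutch disc, dark steel with lining pads, flat on the bench, 10 mm thick, about 0.12 kg. Eleven square rim teeth, 62 mm across (flat tooth ends at its +y and -y), and one longer tab, 18 mm wide, ending 58 mm from the centre along +x; z up. Gaps in the bore along +x, -x, +y, -y take the splines with 3.5 mm play and 12 degrees of turn either way: it fits in four ways.
- separator_center (a point): Centre of the loose separator plate, bright steel, flat on the bench, 10 mm thick, about 0.12 kg: smooth ring 60 mm across, no rim teeth, one tab 18 mm wide ending 58 mm from the centre along +x; z up. Same bore and play as the disc. (The like-sized ring without any tab is not part of the job.)
Not all that is in view belongs to the job. What is shaped like the part that bears separator_center but blue, red or turquoise is not meant.

How it is judged:
On the way, in this order (a step that is already met when the one before it is completed fails the run):
1. the toothed disc lies home on the fitted plate, its tab opposite to the fitted plate's (horizontal distance between disc_center and hub below 0.01 m and z of disc_center in the frame of hub below 0.039 m and x of hub_tab in the frame of disc_center below -0.045 m), for 0.2 s.
2. the separator lies home on the disc, its tab opposite to the disc's (horizontal distance between separator_center and hub below 0.01 m and z of separator_center in the frame of hub below 0.049 m and x of hub_tab in the frame of separator_center above 0.045 m), for 0.2 s.
At the end, for the whole second after the job is handed in: The disc is on the hub within 10 mm of its axis, flat within 0.1 rad and within 4 mm of fully home on the fitted plate, its tab opposite to the fitted plate's; the separator is on top of it within the same tolerances, its tab opposite to the disc's (the splines hold both to about 12 degrees) (all of step 1 and all of step 2 and angle between each of disc_center, separator_center's own z axis and vertical below 0.1 rad and z of separator_center in the frame of hub above 0.041 m); the robot touches nothing.
It also fails if it takes over 54 s, if anything falls off the work surface, if the arm or the gripper's body presses on something with over 40 N, if the wrist force passes 120 N, or if a joint passes its speed limit or range.

ROBOT

A 7-joint arm with a two-finger parallel gripper is mounted at the origin on the work surface. World frame = base frame: x ahead of the robot, y to its left, z up, the work surface at z = 0. Lengths are in m, angles in rad, forces in N, time in s.
With the tool pointing down it reaches from about 0.4 to 0.85 m from the base axis. Payload 10.4 kg.
Tool frame: the origin (TCP) lies at the very end of the fingers, on their centre line; the grasp point (between the pads) lies 19 mm behind it (manip.grip_depth is the distance from the TCP to the grasp point, in m); z points along the fingers, y is the direction in which the jaws open and shut (so a half turn about z gives the same grasp; the last joint's range is limited). The gripper opens to 85 mm and grips with 20 to 120 N. Pads are 22 mm wide; open, the fingers measure 114 mm over their backs; the gripper's body (76 mm by 85 mm) begins 54 mm behind the grasp point. The pads swing forward as they close: fully open they stand 13 mm farther back than shut.
Start: joints at [1.079, 0.332, -0.065, 1.46, 0.022, 1.35, -0.088], TCP at [0.282, -0.558, 0.231] pointing down, gripper open.
Joint ranges: [-2.6, 2.6], [-0.5, 2.12], [-1.47, 1.34], [0.16, 2.42], [-1.27, 4.41], [0.06, 2.06], [-2.6, 2.6]. Speed limits (rad/s): [2.22, 2.22, 2.79, 2.79, 3.14, 3.14, 3.14].

INTERFACE

Orientations are given as a unit quaternion [x, y, z, w].
In Python, from workcell import manip gives the robot as it stands.
- The arm moves only by the tool step_arm, never from a script. Its argument "motion" is a list of rows, each a list of 6 numbers: the shift along the tool's x, y, z in mm, then the turn, a rotation vector about the tool's x, y, z in degrees. A call has 1 to 20 rows; each row shifts and turns the pose as measured when the row begins, along the tool's axes as they then stand; what a row does not reach is not made up. A row lasts 1/8 s, in which the tool goes at most 62.5 mm and 10.7 degrees, less where a joint would pass 70% of its speed; a pose out of reach is approached as far as the arm can. A call with a gripper value outside its range is refused whole. "jaw" is the finger opening in mm, from 0 to 85.4, set as the call begins (left out, the last holds). The fingers move at their own pace and stop on an object; "force" is the grip in N (left out, the last holds). Time passes only in rows, so rows that do not move let the fingers close. It gives the time, the measured TCP pose, the force and the opening at its end, in the units of the state.
- manip.get_obs(): the state, without advancing time (a new reading comes with each control period).
- manip.camera(name): name is "scene" or "top"; returns the picture (384x512x3 uint8, blue, green, red); there is no depth.
- manip.camera_info(name): a dict with "camera_matrix" (3x3 intrinsics, pixels), "R" (3x3) and "t" (3): a world point X has camera coordinates R X + t. Camera axes: x right, y down, z forward; pixel columns grow to the right and rows downward; lengths in m; the calibration is good to about 2 mm. A picture is of the moment at which its call begins. camera_info takes no time and is no camera call.
- manip.hand_in(): hands the job in, once; it reports no verdict.
The state is a dict: "clock": time; "joint_pos": joint angles; "joint_velocities": joint speeds; "tau": joint torques, N m; "position": TCP position; "ee_rot": TCP orientation; "ft_force": force on the tool from outside, world axes, zero at the start; "torque": the same for the moment, N m; "grip_width": opening from 0.0 (shut) to 1.0 (fully open).
Only numpy, scipy, OpenCV 4.12 (cv2) and the standard library are available. Lean on these libraries where they do the work, as an engineer would, in place of code of your own. Each camera call takes 0.05 s, during which the arm holds its last target.

## Working session

There is one attempt and no reset: what is moved stays moved. The work goes in short steps, Python scripts to look and compute and a tool call to move; the robot and the scene stay as the last step left them, time stands still between calls to the robot, and variables do not carry over. Pictures are saved under pics/ and viewed, and the job is handed in when it is done.

Besides the shell and the picture viewer there is one more tool, called after ">>>" in YAML: its name, and indented under it one key for each argument. step_arm: Moves the arm, as the interface text tells. Its arguments: {"type":"object","properties":{"motion":{"type":"array"},"jaw":{"type":"number"},"force":{"type":"number"}},"required":["motion"]}

```bash
ls; mkdir -p pics; python3 - <<'E'
from workcell import manip
import cv2
o=manip.get_obs();print({k:(v if not hasattr(v,'tolist') else v.tolist()) for k,v in o.items()}); print(manip.grip_depth)
for n in('scene','top'):
    cv2.imwrite(f'pics/{n}0.png',manip.camera(n)); print(n,manip.camera_info(n))
E
```

```text
pics
{'clock': 0.0, 'joint_pos': [1.079371816759429, 0.33286557429713676, -0.06466213013494294, 1.4609412039422869, 0.021598730307303547, 1.3499125320540177, -0.08848463820790008], 'joint_velocities': [0.0005698903446729763, 0.0015345781224022175, 0.00068357867212591, -0.00019658486620343773, -0.0009823937380340451, -6.927423620560434e-07, 0.0012986985292584771], 'tau': [0.00043130157791893, -62.54244804382324, 0.04936298355460167, -39.16066646575928, 0.016078545595519245, 0.009807373280636966, -2.108168189352e-05], 'position': [0.28220224730051346, -0.5572368617320109, 0.23051983066717768], 'ee_rot': [0.9726507452294519, 0.2322714263098431, -0.00020410690642192134, -0.0006860502558698394], 'ft_force': [0.17522742345667397, -0.8129297985827816, -0.11527656681872285], 'torque': [0.014363527484274054, -0.002646659783846969, 0.013535178192301808], 'grip_width': 1.0007478705863435}
0.0187
scene {'camera_matrix': array([[348.95725941,   0.        , 249.83411582],
       [  0.        , 348.95725941, 193.52989914],
       [  0.        ,   0.        ,   1.        ]]), 'R': array([[ 0.58648419,  0.80986171,  0.01266129],
       [ 0.70386114, -0.50186162, -0.50270708],
       [-0.40076901,  0.30374154, -0.86436409]]), 't': array([-0.29322263, -0.28700953,  0.93646578])}
top {'camera_matrix': array([[395.03769976,   0.        , 256.88244674],
       [  0.        , 395.03769976, 189.38654154],
       [  0.        ,   0.        ,   1.        ]]), 'R': array([[ 0.00253217, -0.9994734 , -0.03234981],
       [-0.98198403,  0.00362718, -0.18892911],
       [ 0.18894695,  0.0322454 , -0.98145773]]), 't': array([0.05338126, 0.46218   , 0.92699783])}
```

View pics/scene0.png

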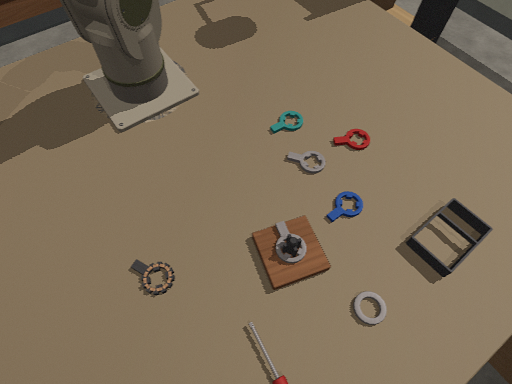

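View pics/top0.png

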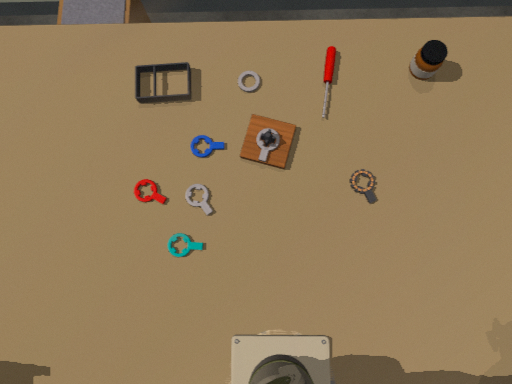

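The top view shows the disc at about (363,182) with its tab toward (372,198). The separator is at (197,195) with its tab toward (210,212), and the hub is at (268,140) with its tab toward (264,158). The arm is clear of all three parts, so I'll zoom in.

```bash
python3 - <<'E'
import cv2,numpy as np
t=cv2.imread('pics/top0.png');s=cv2.imread('pics/scene0.png')
def c(im,u,v,r=32): return cv2.resize(im[v-r:v+r,u-r:u+r],(256,256),interpolation=cv2.INTER_CUBIC)
a=np.hstack([c(t,366,187),c(t,200,200),c(t,268,142)]);b=np.hstack([c(s,152,278),c(s,308,160),c(s,290,250,42)])
cv2.imwrite('pics/crop0.png',np.vstack([a,b]))
E
```

```text
(no output)
```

View pics/crop0.png

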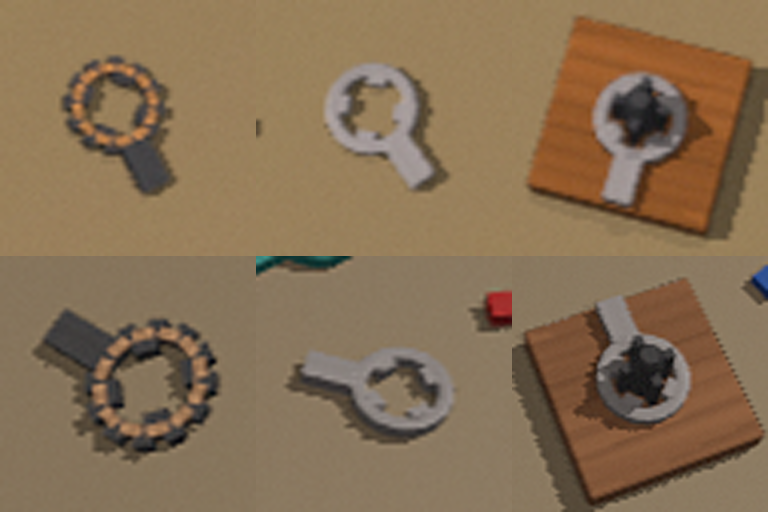

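```bash
cat > h.py <<'E'
import cv2,numpy as np
from scipy.optimize import least_squares
from workcell import manip
I={n:manip.camera_info(n) for n in('scene','top')}
def ray(n,uv,z):
    c=I[n];uv=np.atleast_2d(uv).astype(float)
    d=np.c_[uv,np.ones(len(uv))]@np.linalg.inv(c['camera_matrix']).T@c['R']
    o=-c['R'].T@c['t']
    return (o+d*((z-o[2])/d[:,2])[:,None])[:,:2]
def proj(n,X):
    c=I[n];p=c['camera_matrix']@(c['R']@np.array(X)+c['t']);return p[:2]/p[2]
S=4
def crop(im,u,v,r):
    return cv2.resize(im[v-r:v+r,u-r:u+r],None,fx=S,fy=S,interpolation=cv2.INTER_CUBIC)
def topix(p,u,v,r): return (np.asarray(p,float)+.5)/S-.5+[u-r,v-r]
def steel(im,u,v,r,lo,hi,smax):
    h=cv2.cvtColor(crop(im,u,v,r),cv2.COLOR_BGR2HSV)
    m=cv2.inRange(h,(0,0,lo),(180,smax,hi))
    n,l,st,_=cv2.connectedComponentsWithStats(m)
    return (l==1+np.argmax(st[1:,4])).astype(np.uint8)*255
def part(n,mask,u,v,r,z,c0=None,R=.030):
    cs,_=cv2.findContours(mask,cv2.RETR_EXTERNAL,cv2.CHAIN_APPROX_NONE)
    c=max(cs,key=cv2.contourArea)[:,0,:]
    P=ray(n,topix(c,u,v,r),z)
    ys,xs=np.nonzero(mask);A=ray(n,topix(np.c_[xs,ys],u,v,r),z)
    g=c0
    if c0 is None:
        g=cv2.minAreaRect(P.astype(np.float32)*1000)[0];g=np.array(g)/1000
        tip=A[np.argmax(np.hypot(*(A-A.mean(0)).T))]
        g=A.mean(0)
        for _ in range(10):
            q=P[np.hypot(*(P-g).T)<.037]
            # exclude the tab side
            t=(tip-g)/np.hypot(*(tip-g)); w=(q-g)@t<.02
            s=least_squares(lambda x:np.hypot(*(q[w]-x[:2]).T)-x[2],[*g,R],loss='soft_l1',f_scale=.001).x;g=s[:2]
        R=s[2]
    d=np.hypot(*(A-g).T);T=A[(d>.038)&(d<.075)]
    m=T.mean(0)-g
    return g,R,np.degrees(np.arctan2(m[1],m[0])),np.percentile((T-g)@(m/np.hypot(*m)),99),T
E
python3 - <<'E'
from h import *
im={n:cv2.imread(f'pics/{n}0.png') for n in I}
pos={'sep':{'top':(200,200,20),'scene':(306,160,22)},'hub':{'top':(266,146,22),'scene':(288,243,26)},'disc':{'top':(366,187,22),'scene':(152,278,26)}}
vis=[]
for n in('top','scene'):
    for k,z,a in(('sep',.01,(110,255,40)),('hub',.03,(110,255,60)),('disc',.01,(0,110,70))):
        b=pos[k][n]
        try:
            if k=='disc':
                h=cv2.cvtColor(crop(im[n],*b),cv2.COLOR_BGR2HSV)
                pad=cv2.inRange(h,(5,90,165),(20,255,255))
                cs=cv2.findNonZero(pad)[:,0,:]
                P=ray(n,topix(cs,*b),z);
                f=least_squares(lambda x:np.hypot(*(P-x[:2]).T)-x[2],[*P.mean(0),.024],loss='soft_l1',f_scale=.001).x
                m=steel(im[n],*b,*a)
                r=part(n,m,*b,z,c0=f[:2],R=f[2]); vis.append(cv2.resize(pad,(200,200)))
            else:
                m=steel(im[n],*b,*a); r=part(n,m,*b,z)
            vis.append(cv2.resize(m,(200,200)))
            print(n,k,np.round(r[0],4),'R',round(r[1],4),'ang',round(r[2],1),'tip',round(r[3],4))
        except Exception as e: print(n,k,repr(e))
cv2.imwrite('pics/m0.png',np.vstack([np.hstack(vis[:4]),np.hstack(vis[4:8])]))
E
```

```text
top sep [0.4558 0.2086] R 0.0289 ang -143.5 tip 0.0574
top hub [0.5954 0.0277] R 0.0267 ang 165.8 tip 0.0559
top disc [ 0.4908 -0.2134] R 0.0239 ang -156.3 tip 0.0586
scene sep [0.4561 0.2107] R 0.0286 ang -144.0 tip 0.0583
scene hub [0.5991 0.0288] R 0.0259 ang 166.2 tip 0.0604
scene disc [ 0.4898 -0.2119] R 0.0241 ang -154.5 tip 0.058
```

View pics/m0.png

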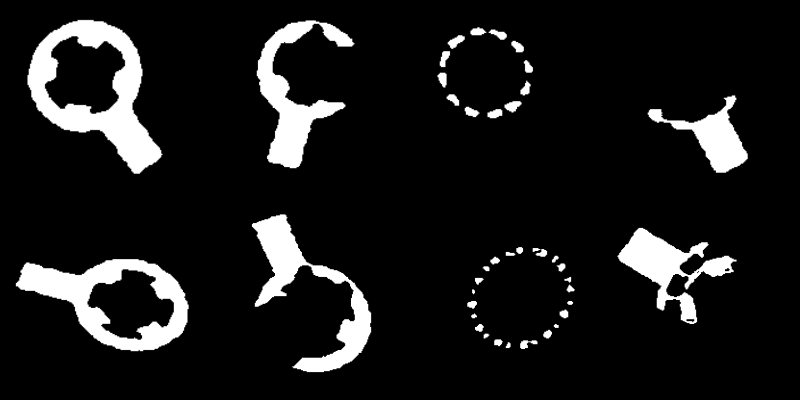

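The sep and disc masks are clean and the two views agree to 2 mm. The hub plate is partly in shadow, so I'll take the hub axis from the corners of the wooden block.

```bash
python3 - <<'E'
from h import *
im={n:cv2.imread(f'pics/{n}0.png') for n in I}
for n,b in(('top',(268,142,40)),('scene',(290,250,50))):
    c=crop(im[n],*b);h=cv2.cvtColor(c,cv2.COLOR_BGR2HSV)
    for lo in ((0,130,70),(0,145,60)):
        m=cv2.inRange(h,lo,(14,255,255)); m=cv2.morphologyEx(m,cv2.MORPH_OPEN,np.ones((7,7)))
        cs,_=cv2.findContours(m,cv2.RETR_EXTERNAL,cv2.CHAIN_APPROX_NONE);k=max(cs,key=cv2.contourArea)[:,0,:]
        P=ray(n,topix(k,*b),.02).astype(np.float32)*1000
        print(n,lo,cv2.minAreaRect(P))
    for w in([.596,.028],[.599,.028]):
        p=((proj(n,[*w,.065])-[b[0]-b[2],b[1]-b[2]]+.5)*S-.5).astype(int);cv2.circle(c,tuple(p),3,(0,255,0) if w[0]<.598 else (0,0,255),1)
    cv2.imwrite(f'pics/hub_{n}.png',np.hstack([c,cv2.cvtColor(m,cv2.COLOR_GRAY2BGR)]))
E
```

```text
top (0, 130, 70) ((595.70361328125, 26.400436401367188), (121.25553894042969, 122.03189086914062), 74.67564392089844)
top (0, 145, 60) ((595.1510009765625, 26.660297393798828), (120.04930877685547, 121.9819564819336), 74.4198989868164)
scene (0, 130, 70) ((597.4781494140625, 26.487361907958984), (118.99752044677734, 118.75343322753906), 74.41217803955078)
scene (0, 145, 60) ((546.9251098632812, 26.921091079711914), (8.666964530944824, 17.415163040161133), 69.09505462646484)
```

View pics/hub_top.png

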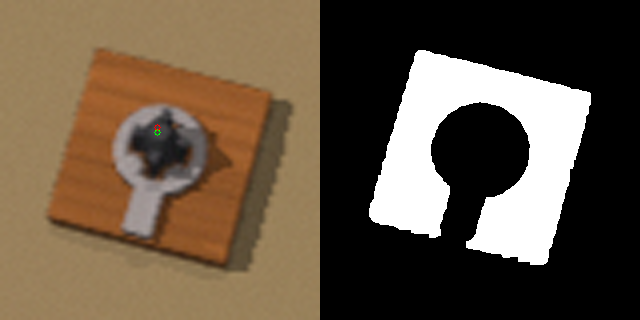

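View pics/hub_scene.png

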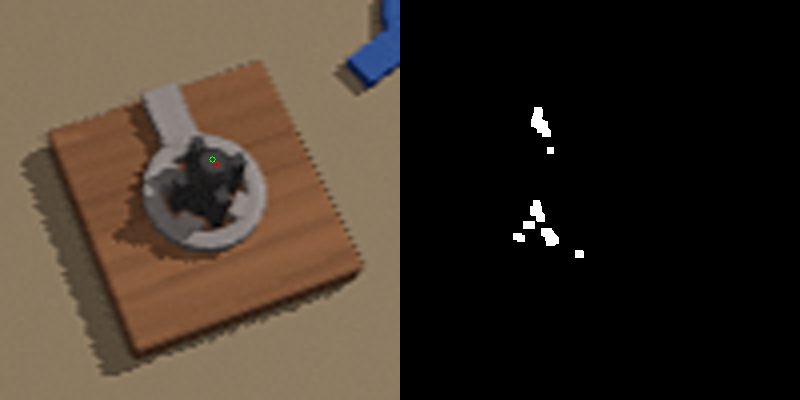

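```bash
cat > d.py <<'E'
import sys,numpy as np
from scipy.spatial.transform import Rotation as Ro
from workcell import manip
# usage: d.py x y z(mm) yaw_of_tool_y(deg)
def delta(x,y,z,yaw,o=None):
    o=o or manip.get_obs();R=Ro.from_quat(o['ee_rot'])
    yy=np.radians(yaw);ty=np.array([np.cos(yy),np.sin(yy),0]);tz=np.array([0,0,-1.]);tx=np.cross(ty,tz)
    T=Ro.from_matrix(np.c_[tx,ty,tz])
    d=R.inv().apply(np.array([x,y,z])-np.array(o['position'])*1000)
    return d,np.degrees((R.inv()*T).as_rotvec()),o
if __name__=='__main__':
    d,r,o=delta(*map(float,sys.argv[1:5]))
    y=Ro.from_quat(o['ee_rot']).as_matrix()[:,1]
    print('pos',np.round(np.array(o['position'])*1000,1),'yaw_y',round(np.degrees(np.arctan2(y[1],y[0])),1),'t',round(o['clock'],2),'F',np.round(o['ft_force'],1),'grip',round(o['grip_width']*85.4,1),'q7',round(o['joint_pos'][6],2))
    print('move',np.round(d,1),'turn',np.round(r,2),'norm',round(np.linalg.norm(d),1))
E
python3 d.py 490.3 -212.7 80 -65.4
```

```text
pos [ 282.2 -557.3  230.6] yaw_y -63.1 t 0.1 F [-1.1  0.2  1.4] grip 85.3 q7 -0.09
move [ 341.3 -213.2  150.8] turn [-0.08  0.    2.26] norm 429.8
```

>>> step_arm:
  motion:
    - [42,-27,19,0,0,0.3]
    - [42,-27,19,0,0,0.3]
    - [42,-27,19,0,0,0.3]
    - [42,-27,19,0,0,0.3]
    - [42,-27,19,0,0,0.3]
    - [42,-27,19,0,0,0.3]
    - [42,-27,19,0,0,0.3]
    - [40,-25,17,0,0,0.2]
  jaw: 75

```text
clock: 1.1
position: [0.4925, -0.2129, 0.0746]
ee_rot: [0.978, 0.208, -0.001, -0.0]
ft_force: [1.3, -0.8, 0.2]
grip_width: 0.882
```

```bash
python3 d.py 490.3 -212.7 25 -65.4
```

```text
pos [ 492.5 -212.9   74.6] yaw_y -66.0 t 1.1 F [ 1.3 -0.8  0.2] grip 75.3 q7 -0.92
move [-1.8 -1.1 49.6] turn [-0.05  0.13 -0.59] norm 49.7
```

>>> step_arm:
  motion:
    - [-1.8,-1.1,30,0,0.1,-0.6]
    - [0,0,20,0,0,0]
    - [0,0,12,0,0,0]
    - [0,0,0,0,0,0]

```text
clock: 1.6
position: [0.4914, -0.207, 0.009]
ee_rot: [0.976, 0.217, -0.001, -0.002]
ft_force: [0.2, 0.3, 0.2]
grip_width: 0.878
```

```bash
python3 d.py 490.3 -212.7 4 -65.4; python3 - <<'E'
from h import *
t=manip.camera('top');s=manip.camera('scene')
cv2.imwrite('pics/a1.png',np.hstack([cv2.resize(t[132:232,316:416],(400,400),interpolation=2),cv2.resize(s[228:328,100:200],(400,400),interpolation=2)]))
E
```

```text
pos [ 491.4 -207.     9. ] yaw_y -64.9 t 1.6 F [0.2 0.3 0.2] grip 75.0 q7 -0.93
move [-3.4  4.8  5. ] turn [-0.26  0.06  0.47] norm 7.7
```

View pics/a1.png

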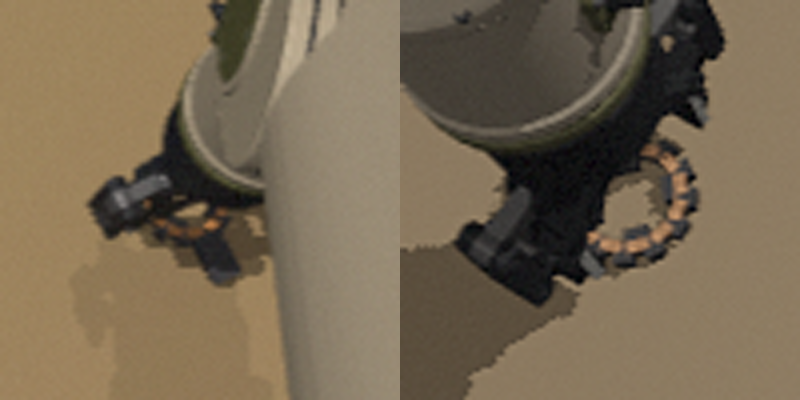

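The jaws straddle the disc in both views, and no force has registered. The pose drifted 6 mm, so I'll correct that and go down.

>>> step_arm:
  motion:
    - [-3.4,4.8,0,-0.2,0,0.5]
    - [0,0,0,0,0,0]

```text
clock: 1.95
position: [0.4919, -0.2145, 0.0117]
ee_rot: [0.977, 0.212, 0.001, 0.001]
ft_force: [-1.1, -0.2, 1.0]
grip_width: 0.879
```

```bash
python3 d.py 490.3 -212.7 4 -65.4
```

```text
pos [ 491.9 -214.5   11.7] yaw_y -65.5 t 1.95 F [-1.1 -0.2  1. ] grip 75.1 q7 -0.93
move [-0.7 -2.3  7.6] turn [ 0.16 -0.1  -0.13] norm 8.0
```

>>> step_arm:
  motion:
    - [-0.5,-1.5,4,0,0,0]
    - [0,0,3,0,0,0]
    - [0,0,0,0,0,0]

```text
clock: 2.33
position: [0.4909, -0.2134, 0.0046]
ee_rot: [0.977, 0.212, 0.001, 0.001]
ft_force: [-0.4, 0.4, -0.8]
grip_width: 0.879
```

```bash
for i in 1 2; do python3 d.py 490.3 -212.7 4 -65.4; done
```

```text
pos [ 490.9 -213.4    4.6] yaw_y -65.5 t 2.33 F [-0.4  0.4 -0.8] grip 75.1 q7 -0.94
move [-0.2 -0.9  0.6] turn [ 0.19 -0.12 -0.14] norm 1.1
pos [ 490.9 -213.4    4.6] yaw_y -65.5 t 2.33 F [-0.4  0.4 -0.8] grip 75.1 q7 -0.94
move [-0.2 -0.9  0.6] turn [ 0.19 -0.12 -0.14] norm 1.1
```

>>> step_arm:
  motion:
    - [0,0,0,0,0,0]
    - [0,0,2,0,0,0]
    - [0,0,0,0,0,0]
  jaw: 67

```text
clock: 2.7
position: [0.4909, -0.2133, 0.0024]
ee_rot: [0.977, 0.212, 0.001, 0.001]
ft_force: [0.1, -0.4, -0.2]
grip_width: 0.785
```

>>> step_arm:
  motion:
    - [0,0,2,0,0,0]
    - [0,0,0,0,0,0]

```text
clock: 2.95
position: [0.4909, -0.2133, 0.0003]
ee_rot: [0.977, 0.212, 0.001, 0.001]
ft_force: [0.6, -0.8, 0.3]
grip_width: 0.784
```

>>> step_arm:
  motion:
    - [0,0,2,0,0,0]
    - [0,0,0,0,0,0]

```text
clock: 3.2
position: [0.491, -0.2133, -0.0018]
ee_rot: [0.977, 0.212, 0.001, 0.001]
ft_force: [-0.1, -0.2, 0.3]
grip_width: 0.787
```

>>> step_arm:
  motion:
    - [0,0,2,0,0,0]
    - [0,0,0,0,0,0]

```text
clock: 3.45
position: [0.491, -0.2133, -0.004]
ee_rot: [0.977, 0.212, 0.001, 0.001]
ft_force: [-0.9, 0.5, 0.4]
grip_width: 0.788
```

>>> step_arm:
  motion:
    - [0,0,0,0,0,0]
    - [0,0,0,0,0,0]
    - [0,0,0,0,0,0]
  jaw: 45
  force: 45

```text
clock: 3.82
position: [0.4911, -0.2134, -0.0033]
ee_rot: [0.977, 0.212, 0.001, 0.001]
ft_force: [0.7, -0.6, -0.0]
grip_width: 0.703
```

>>> step_arm:
  motion:
    - [0,0,-10,0,0,0]
    - [0,0,-30,0,0,0]
    - [0,0,-40,0,0,0]
    - [0,0,-40,0,0,0]
    - [0,0,0,0,0,0]

```text
clock: 4.45
position: [0.4906, -0.2128, 0.1223]
ee_rot: [0.977, 0.212, 0.002, 0.001]
ft_force: [0.3, 0.2, -1.5]
grip_width: 0.701
```

```bash
python3 d.py 596.3 26.7 120 75.3;python3 - <<'E'
from h import *
t=manip.camera('top');s=manip.camera('scene')
cv2.imwrite('pics/a2.png',np.hstack([cv2.resize(t[132:232,306:406],(400,400),interpolation=2),cv2.resize(s[188:308,100:220],(400,400),interpolation=2)]))
E
```

```text
pos [ 490.6 -212.8  122.3] yaw_y -65.5 t 4.45 F [ 0.3  0.2 -1.5] grip 59.9 q7 -0.89
move [ 195.5 -174.1    2.2] turn [   0.25    0.17 -140.8 ] norm 261.8
```

View pics/a2.png

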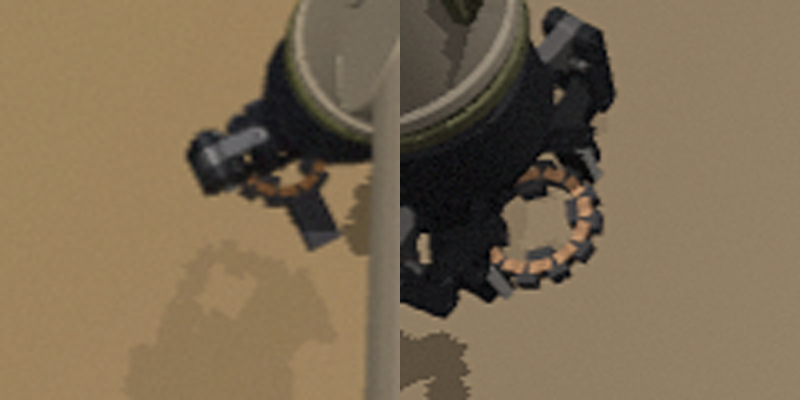

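The disc has been lifted level in the jaws, with its tab perpendicular to the jaw axis, so the grasp is good. Next I'll carry it over the hub and turn it.

>>> step_arm:
  motion:
    - [39,-35,0,0,0,0]
    - [39,-35,0,0,0,0]
    - [39,-35,0,0,0,0]
    - [39,-35,0,0,0,0]
    - [39,-34,0,0,0,0]
    - [0,0,0,0,0,-10]
    - [0,0,0,0,0,-10]
    - [0,0,0,0,0,-10]
    - [0,0,0,0,0,-10]
    - [0,0,0,0,0,-10]
    - [0,0,0,0,0,-10]
    - [0,0,0,0,0,-10]
    - [0,0,0,0,0,-10]
    - [0,0,0,0,0,-10]
    - [0,0,0,0,0,-10]
    - [0,0,0,0,0,-10]
    - [0,0,0,0,0,-10]
    - [0,0,0,0,0,-10]
    - [0,0,0,0,0,-10]

```text
clock: 6.92
position: [0.58, 0.0353, 0.0896]
ee_rot: [0.094, 0.995, 0.001, -0.024]
ft_force: [-0.1, -0.6, -0.6]
grip_width: 0.695
```

```bash
python3 d.py 596.3 26.7 120 75.3
```

```text
pos [580.   35.3  89.6] yaw_y 79.2 t 6.92 F [-0.1 -0.6 -0.6] grip 59.4 q7 0.94
move [-16.1  -5.5 -31.2] turn [-0.27 -2.72  3.86] norm 35.5
```

>>> step_arm:
  motion:
    - [-8,-3,-5,0,-1.4,2]
    - [-8,-2.5,-2,0,-1.3,1.9]
    - [0,0,0,0,0,0]

```text
clock: 7.3
position: [0.5947, 0.0257, 0.0943]
ee_rot: [0.135, 0.991, -0.002, -0.0]
ft_force: [0.6, 0.4, -0.4]
grip_width: 0.698
```

```bash
python3 d.py 596.3 26.7 85 75.3
```

```text
pos [594.7  25.7  94.3] yaw_y 74.5 t 7.3 F [ 0.6  0.4 -0.4] grip 59.6 q7 0.87
move [-1.3  1.4  9.3] turn [-0.26 -0.02 -0.76] norm 9.5
```

>>> step_arm:
  motion:
    - [-1.3,1.4,9,-0.3,0,-0.8]
    - [0,0,0,0,0,0]

```text
clock: 7.55
position: [0.5962, 0.0267, 0.0845]
ee_rot: [0.128, 0.992, 0.0, -0.0]
ft_force: [0.6, -0.5, -0.6]
grip_width: 0.698
```

```bash
python3 d.py 596.3 26.7 85 75.3;python3 - <<'E'
from h import *
t=manip.camera('top');s=manip.camera('scene')
cv2.imwrite('pics/a3t.png',t);cv2.imwrite('pics/a3s.png',s)
cv2.imwrite('pics/a3.png',np.hstack([cv2.resize(t[82:202,208:328],(400,400),interpolation=2),cv2.resize(s[170:290,230:350],(400,400),interpolation=2)]))
E
```

```text
pos [596.2  26.7  84.5] yaw_y 75.3 t 7.55 F [ 0.6 -0.5 -0.6] grip 59.6 q7 0.88
move [-0.1 -0.  -0.5] turn [ 0.03 -0.03 -0.  ] norm 0.5
```

View pics/a3.png

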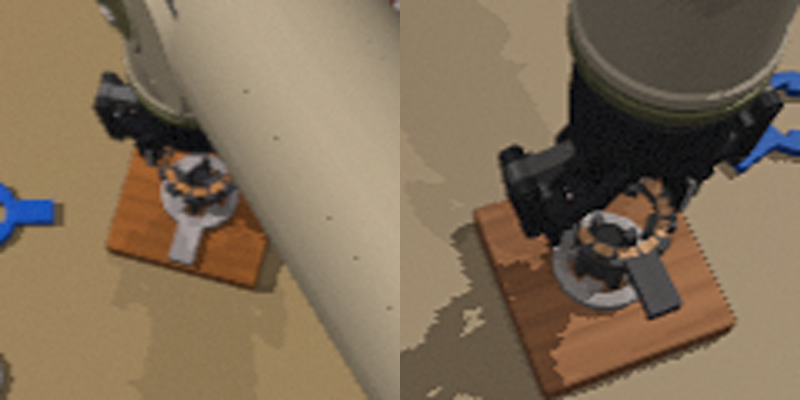

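```bash
cat > ov.py <<'E'
from h import *
import sys
def ov(im,n,u,v,r,cx,cy,z,yaw,hub=True):
    k=8; c=cv2.resize(im[v-r:v+r,u-r:u+r],None,fx=k,fy=k,interpolation=2)
    P=lambda X:tuple(int(round(a)) for a in (proj(n,X)-[u-r,v-r]+.5)*k-.5)
    a=np.radians(yaw);X=np.array([np.cos(a),np.sin(a)]);Y=np.array([-X[1],X[0]])
    for p in([58,9],[58,-9],[35,9],[35,-9],[0,0]): cv2.circle(c,P([*(np.array([cx,cy])+(p[0]*X+p[1]*Y)/1000),z]),3,(0,255,0),-1)
    for t in range(0,360,10): cv2.circle(c,P([cx+.024*np.cos(np.radians(t)),cy+.024*np.sin(np.radians(t)),z]),2,(255,255,0),-1)
    return c
E
python3 - <<'E'
from ov import *
s=cv2.imread('pics/a3s.png')
cv2.imwrite('pics/o3.png',ov(s,'scene',300,245,32,.5962,.0267,.098,-14.7))
E
```

```text
(no output)
```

View pics/o3.png

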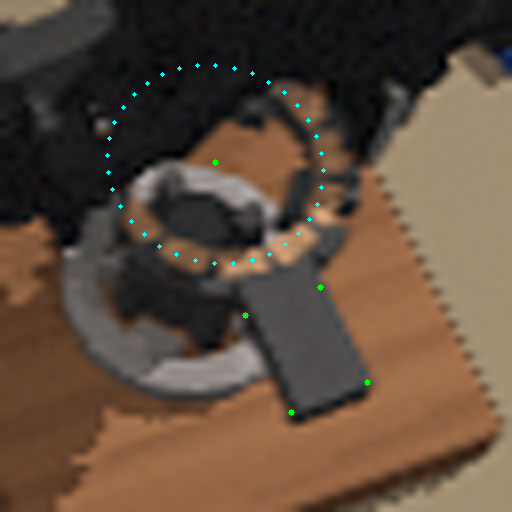

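The scene view shows the disc's tab corners within about 1 px of the prediction and opposite to the fitted tab. The bore sits over the shaft nose, so I'll lower it in stages.

>>> step_arm:
  motion:
    - [0,0,8,0,0,0]
    - [0,0,8,0,0,0]
    - [0,0,6,0,0,0]
    - [0,0,0,0,0,0]

```text
clock: 8.15
position: [0.5963, 0.0271, 0.0614]
ee_rot: [0.128, 0.992, 0.0, -0.0]
ft_force: [-0.2, 0.3, -1.0]
grip_width: 0.703
```

```bash
python3 d.py 596.3 26.7 50 75.3
```

```text
pos [596.3  27.1  61.4] yaw_y 75.3 t 8.15 F [-0.2  0.3 -1. ] grip 60.0 q7 0.86
move [-0.1 -0.4 11.4] turn [ 0.05 -0.01 -0.  ] norm 11.4
```

>>> step_arm:
  motion:
    - [0,-0.4,3,0,0,0]
    - [0,0,3,0,0,0]
    - [0,0,2,0,0,0]
    - [0,0,0,0,0,0]

```text
clock: 8.65
position: [0.5965, 0.0268, 0.0532]
ee_rot: [0.128, 0.992, 0.0, 0.0]
ft_force: [0.1, 0.4, -0.5]
grip_width: 0.7
```

>>> step_arm:
  motion:
    - [0,0,2,0,0,0]
    - [0,0,2,0,0,0]
    - [0,0,0,0,0,0]

```text
clock: 9.02
position: [0.5966, 0.0268, 0.0491]
ee_rot: [0.128, 0.992, 0.0, 0.0]
ft_force: [-0.0, -0.3, -0.6]
grip_width: 0.701
```

```bash
python3 d.py 596.3 26.7 50 75.3
```

```text
pos [596.6  26.8  49.1] yaw_y 75.3 t 9.03 F [-0.  -0.3 -0.6] grip 59.9 q7 0.85
move [ 0.3 -0.1 -0.9] turn [ 0.06  0.04 -0.01] norm 1.0
```

>>> step_arm:
  motion:
    - [0,0,3,0,0,0]
    - [0,0,3,0,0,0]
    - [0,0,3,0,0,0]
    - [0,0,0,0,0,0]

```text
clock: 9.52
position: [0.5966, 0.0268, 0.0393]
ee_rot: [0.128, 0.992, 0.0, 0.0]
ft_force: [0.7, -0.1, -1.2]
grip_width: 0.7
```

>>> step_arm:
  motion:
    - [0,0,3,0,0,0]
    - [0,0,3,0,0,0]
    - [0,0,2,0,0,0]
    - [0,0,0,0,0,0]

```text
clock: 10.02
position: [0.5966, 0.0268, 0.0308]
ee_rot: [0.128, 0.992, 0.001, 0.0]
ft_force: [0.5, 0.7, -1.0]
grip_width: 0.7
```

>>> step_arm:
  motion:
    - [0,0,2,0,0,0]
    - [0,0,2,0,0,0]
    - [0,0,0,0,0,0]

```text
clock: 10.4
position: [0.5967, 0.0268, 0.0268]
ee_rot: [0.128, 0.992, 0.0, 0.0]
ft_force: [-0.3, -0.8, 1.5]
grip_width: 0.698
```

The force rose to about +1.5 N with TCP z at 26.8 mm, as expected for the disc reaching home. I'll release it and lift off.

>>> step_arm:
  motion:
    - [0,0,0,0,0,0]
    - [0,0,0,0,0,0]
    - [0,0,0,0,0,0]
  jaw: 74

```text
clock: 10.78
position: [0.5969, 0.0268, 0.0269]
ee_rot: [0.128, 0.992, 0.001, 0.001]
ft_force: [0.1, -0.6, 0.2]
grip_width: 0.867
```

>>> step_arm:
  motion:
    - [0,0,-15,0,0,0]
    - [0,0,-30,0,0,0]
    - [0,0,-40,0,0,0]
    - [0,0,-20,0,0,0]

```text
clock: 11.28
position: [0.5962, 0.0271, 0.1364]
ee_rot: [0.128, 0.992, 0.001, 0.0]
ft_force: [0.6, -0.3, -0.9]
grip_width: 0.869
```

```bash
python3 d.py 456 209.8 90 126.3
```

```text
pos [596.2  27.1 136.4] yaw_y 75.3 t 11.28 F [ 0.6 -0.3 -0.9] grip 74.2 q7 0.91
move [181.9 141.2  46.7] turn [ 8.000e-02  3.000e-02 -5.096e+01] norm 234.9
```

>>> step_arm:
  motion:
    - [36,28,0,0,0,0]
    - [36,28,0,0,0,0]
    - [36,28,0,0,0,0]
    - [36,28,5,0,0,0]
    - [36,28,10,0,0,0]
    - [0,0,0,0,0,-10]
    - [0,0,0,0,0,-10]
    - [0,0,0,0,0,-10]
    - [0,0,0,0,0,-10]
    - [0,0,0,0,0,-10]
    - [0,0,0,0,0,0]

```text
clock: 12.65
position: [0.4534, 0.2137, 0.1252]
ee_rot: [-0.316, 0.949, -0.002, 0.003]
ft_force: [-0.8, 0.4, 0.2]
grip_width: 0.869
```

```bash
python3 d.py 456 209.8 60 126.3;python3 - <<'E'
from h import *
t=manip.camera('top');s=manip.camera('scene')
cv2.imwrite('pics/a4t.png',t);cv2.imwrite('pics/a4s.png',s)
cv2.imwrite('pics/a4.png',np.hstack([cv2.resize(t[100:180,228:308],(400,400),interpolation=2),cv2.resize(s[205:285,250:330],(400,400),interpolation=2)]))
E
```

```text
pos [453.4 213.7 125.2] yaw_y 126.8 t 12.65 F [-0.8  0.4  0.2] grip 74.2 q7 1.37
move [ 0.6 -4.3 65.2] turn [-0.31  0.24  0.52] norm 65.3
```

View pics/a4.png

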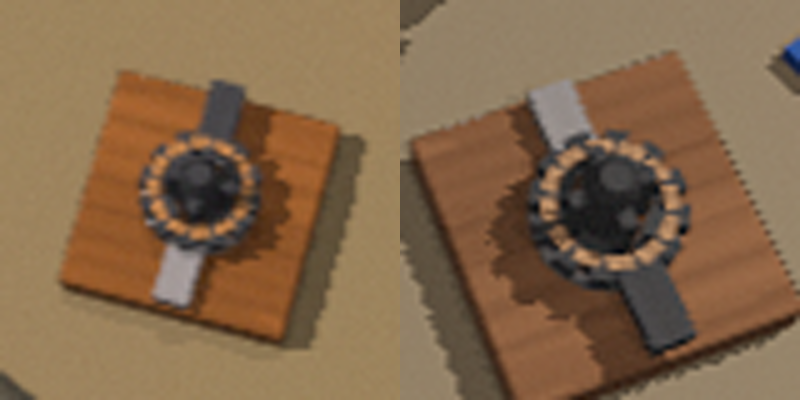

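Both views show the disc flat on the fitted plate, with its dark tab opposite the bright one. Next is the separator.

>>> step_arm:
  motion:
    - [0.5,-4.3,20,-0.3,0.2,0.5]
    - [0,0,20,0,0,0]
    - [0,0,12,0,0,0]
    - [0,0,0,0,0,0]
    - [0,0,0,0,0,0]

```text
clock: 13.38
position: [0.4552, 0.2094, 0.0686]
ee_rot: [-0.307, 0.952, -0.0, -0.001]
ft_force: [0.4, 0.9, -0.9]
grip_width: 0.864
```

```bash
python3 d.py 456 209.8 20 126.3
```

```text
pos [455.2 209.4  68.6] yaw_y 125.8 t 13.38 F [ 0.4  0.9 -0.9] grip 73.8 q7 1.3
move [-1.  -0.2 48.6] turn [ 0.   -0.08 -0.51] norm 48.6
```

>>> step_arm:
  motion:
    - [-1,0,20,0,0,-0.5]
    - [0,0,16,0,0,0]
    - [0,0,10,0,0,0]
    - [0,0,0,0,0,0]
    - [0,0,0,0,0,0]

```text
clock: 14.0
position: [0.4562, 0.2102, 0.0198]
ee_rot: [-0.312, 0.95, -0.0, -0.0]
ft_force: [0.5, 0.1, 0.1]
grip_width: 0.865
```

```bash
python3 d.py 456 209.8 -2.5 126.3
```

```text
pos [456.2 210.2  19.8] yaw_y 126.3 t 14.0 F [0.5 0.1 0.1] grip 73.9 q7 1.25
move [ 0.4 -0.2 22.3] turn [-0.   -0.05  0.02] norm 22.3
```

>>> step_arm:
  motion:
    - [0.4,0,8,0,0,0]
    - [0,0,6,0,0,0]
    - [0,0,4,0,0,0]
    - [0,0,0,0,0,0]

```text
clock: 14.5
position: [0.4564, 0.21, 0.0011]
ee_rot: [-0.312, 0.95, -0.0, 0.0]
ft_force: [0.5, 0.2, -0.5]
grip_width: 0.863
```

```bash
python3 d.py 456 209.8 -2.5 126.3;python3 - <<'E'
from h import *
t=manip.camera('top');s=manip.camera('scene')
cv2.imwrite('pics/a5.png',np.hstack([cv2.resize(t[150:250,150:250],(400,400),interpolation=2),cv2.resize(s[110:210,256:356],(400,400),interpolation=2)]))
E
```

```text
pos [456.4 210.    1.1] yaw_y 126.3 t 14.5 F [ 0.5  0.2 -0.5] grip 73.7 q7 1.23
move [0.4 0.1 3.6] turn [-0.03  0.01 -0.  ] norm 3.6
```

View pics/a5.png

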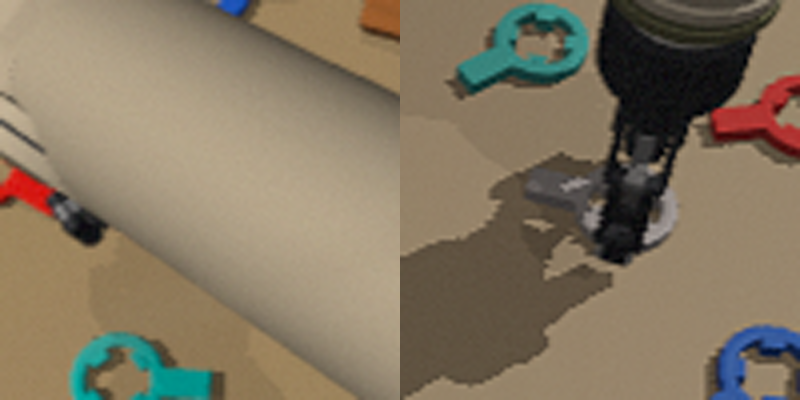

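The scene view shows the jaws straddling the separator, with no contact. I'll go down to grasp height and close.

>>> step_arm:
  motion:
    - [0.4,0,2,0,0,0]
    - [0,0,1.5,0,0,0]
    - [0,0,0,0,0,0]
    - [0,0,0,0,0,0]
    - [0,0,0,0,0,0]
    - [0,0,0,0,0,0]
  jaw: 45
  force: 45

```text
clock: 15.35
position: [0.4567, 0.21, 0.0005]
ee_rot: [-0.311, 0.95, -0.002, 0.001]
ft_force: [-0.9, -0.6, 2.2]
grip_width: 0.679
```

```bash
python3 d.py 456 209.8 -2.5 126.3
```

```text
pos [456.7 210.    0.5] yaw_y 126.3 t 15.35 F [-0.9 -0.6  2.2] grip 58.0 q7 1.22
move [0.7 0.3 3. ] turn [-0.2   0.02 -0.01] norm 3.1
```

>>> step_arm:
  motion:
    - [0,0,-8,0,0,0]
    - [0,0,-30,0,0,0]
    - [0,0,-40,0,0,0]
    - [0,0,-40,0,0,0]
    - [0,0,0,0,0,0]

```text
clock: 15.98
position: [0.4558, 0.2106, 0.1229]
ee_rot: [-0.312, 0.95, -0.001, 0.0]
ft_force: [0.0, 0.0, -0.9]
grip_width: 0.676
```

```bash
python3 d.py 596.3 26.7 120 75.3;python3 - <<'E'
from h import *
s=manip.camera('scene')
cv2.imwrite('pics/a6s.png',s)
cv2.imwrite('pics/a6.png',cv2.resize(s[100:180,246:346],(800,640)[:2] if 0 else (750,600),interpolation=2))
E
```

```text
pos [455.8 210.6 122.9] yaw_y 126.4 t 15.97 F [ 0.   0.  -0.9] grip 57.8 q7 1.37
move [  -4.1 -231.4    3.5] turn [-1.500e-01  3.000e-02  5.106e+01] norm 231.5
```

View pics/a6.png

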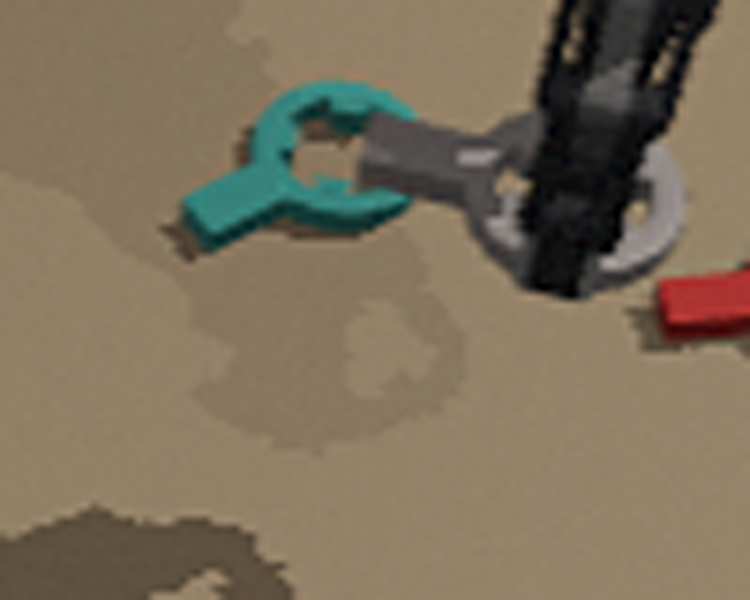

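The separator is held level with its tab square to the jaws. I'll carry it to the hub.

>>> step_arm:
  motion:
    - [-1,-46,0,0,0,0]
    - [-1,-46,0,0,0,0]
    - [-1,-46,0,0,0,0]
    - [-1,-46,0,0,0,0]
    - [0,-46,0,0,0,0]
    - [0,0,0,0,0,10]
    - [0,0,0,0,0,10]
    - [0,0,0,0,0,10]
    - [0,0,0,0,0,10]
    - [0,0,0,0,0,10]
    - [0,0,0,0,0,0]

```text
clock: 17.4
position: [0.5913, 0.0188, 0.1056]
ee_rot: [0.13, 0.991, -0.004, -0.011]
ft_force: [0.4, 0.1, -1.2]
grip_width: 0.678
```

```bash
python3 d.py 596.3 26.7 105 75.3
```

```text
pos [591.3  18.8 105.6] yaw_y 75.0 t 17.4 F [ 0.4  0.1 -1.2] grip 57.9 q7 0.9
move [-2.8  8.9  0.5] turn [-0.63 -1.15 -0.28] norm 9.3
```

>>> step_arm:
  motion:
    - [-2.8,8.9,5,-0.6,-1.1,-0.3]
    - [0,0,7,0,0,0]
    - [0,0,0,0,0,0]

```text
clock: 17.77
position: [0.5956, 0.0274, 0.0909]
ee_rot: [0.123, 0.992, 0.0, -0.001]
ft_force: [0.1, -0.5, -0.8]
grip_width: 0.677
```

```bash
python3 d.py 596.3 26.7 84 75.3
```

```text
pos [595.6  27.4  90.9] yaw_y 75.8 t 17.77 F [ 0.1 -0.5 -0.8] grip 57.8 q7 0.89
move [-0.9 -0.5  6.9] turn [-0.01 -0.12  0.51] norm 6.9
```

>>> step_arm:
  motion:
    - [-0.9,-0.5,7,0,-0.1,0.5]
    - [0,0,0,0,0,0]

```text
clock: 18.02
position: [0.5963, 0.0264, 0.0832]
ee_rot: [0.128, 0.992, -0.0, -0.0]
ft_force: [-1.0, -0.1, -0.3]
grip_width: 0.677
```

```bash
python3 d.py 596.3 26.7 84 75.3;python3 - <<'E'
from ov import *
t=manip.camera('top');s=manip.camera('scene')
cv2.imwrite('pics/a7.png',np.hstack([ov(t,'top',266,146,24,.5963,.0267,.0935,165.3),ov(s,'scene',292,238,24,.5963,.0267,.0935,165.3)]))
E
```

```text
pos [596.3  26.4  83.2] yaw_y 75.3 t 18.02 F [-1.  -0.1 -0.3] grip 57.8 q7 0.88
move [ 0.1  0.3 -0.8] turn [-0.01 -0.03  0.02] norm 0.8
```

View pics/a7.png

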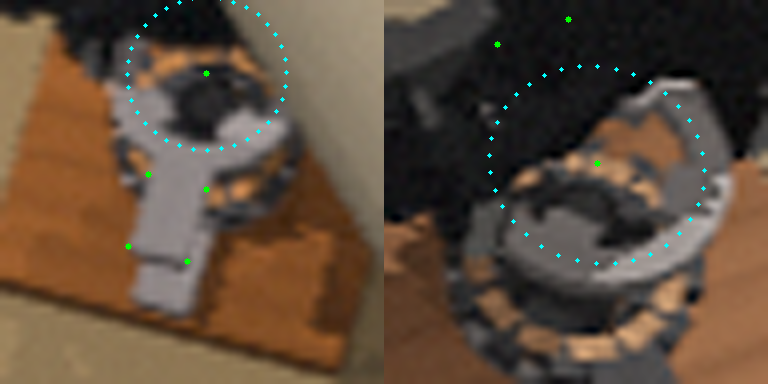

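The separator tab corners lie within about 1 px of prediction, over the fitted plate's tab. Lowering.

>>> step_arm:
  motion:
    - [0,0.2,7,0,0,0]
    - [0,0,7,0,0,0]
    - [0,0,5,0,0,0]
    - [0,0,0,0,0,0]

```text
clock: 18.62
position: [0.5969, 0.0268, 0.0636]
ee_rot: [0.128, 0.992, 0.0, 0.0]
ft_force: [-0.4, -0.0, -2.0]
grip_width: 0.679
```

```bash
python3 d.py 596.3 26.7 54 75.3
```

```text
pos [596.9  26.8  63.6] yaw_y 75.3 t 18.62 F [-0.4 -0.  -2. ] grip 58.0 q7 0.87
move [ 0.5 -0.2  9.6] turn [0.01 0.04 0.04] norm 9.7
```

>>> step_arm:
  motion:
    - [0.4,0,3,0,0,0]
    - [0,0,3,0,0,0]
    - [0,0,0,0,0,0]

```text
clock: 19.0
position: [0.5966, 0.0269, 0.0574]
ee_rot: [0.128, 0.992, 0.0, 0.0]
ft_force: [0.4, -0.3, -0.5]
grip_width: 0.679
```

>>> step_arm:
  motion:
    - [0,0,2,0,0,0]
    - [0,0,2,0,0,0]
    - [0,0,0,0,0,0]

```text
clock: 19.38
position: [0.5967, 0.027, 0.0533]
ee_rot: [0.128, 0.992, 0.0, 0.001]
ft_force: [-0.3, -0.7, -0.5]
grip_width: 0.673
```

>>> step_arm:
  motion:
    - [0,0,2,0,0,0]
    - [0,0,2,0,0,0]
    - [0,0,0,0,0,0]

```text
clock: 19.75
position: [0.5968, 0.027, 0.0491]
ee_rot: [0.128, 0.992, 0.0, 0.001]
ft_force: [-0.4, -0.4, -1.0]
grip_width: 0.675
```

>>> step_arm:
  motion:
    - [0,0,2,0,0,0]
    - [0,0,2,0,0,0]
    - [0,0,0,0,0,0]

```text
clock: 20.12
position: [0.5968, 0.0269, 0.0448]
ee_rot: [0.128, 0.992, 0.0, 0.001]
ft_force: [0.2, 0.2, -0.3]
grip_width: 0.678
```

>>> step_arm:
  motion:
    - [0,0,1.5,0,0,0]
    - [0,0,1.5,0,0,0]
    - [0,0,0,0,0,0]

```text
clock: 20.5
position: [0.5968, 0.027, 0.0416]
ee_rot: [0.128, 0.992, 0.0, 0.001]
ft_force: [-0.2, -1.1, -0.5]
grip_width: 0.677
```

>>> step_arm:
  motion:
    - [0,0,1.5,0,0,0]
    - [0,0,0,0,0,0]

```text
clock: 20.75
position: [0.597, 0.027, 0.0405]
ee_rot: [0.128, 0.992, 0.0, 0.001]
ft_force: [-1.3, -0.4, 0.7]
grip_width: 0.681
```

>>> step_arm:
  motion:
    - [0,0,1.5,0,0,0]
    - [0,0,0,0,0,0]

```text
clock: 21.0
position: [0.5972, 0.027, 0.0406]
ee_rot: [0.128, 0.992, -0.0, 0.001]
ft_force: [0.3, -0.8, -0.4]
grip_width: 0.679
```

The arm stops at 40.5 mm, the expected home height. I'll release, lift and look.

>>> step_arm:
  motion:
    - [0,0,0,0,0,0]
    - [0,0,0,0,0,0]
    - [0,0,0,0,0,0]
    - [0,0,-15,0,0,0]
    - [0,0,-30,0,0,0]
    - [0,0,-40,0,0,0]
    - [0,0,-40,0,0,0]
    - [45,30,0,0,0,0]
    - [45,30,0,0,0,0]
    - [45,30,0,0,0,0]
    - [45,30,0,0,0,0]
    - [0,0,0,0,0,0]
  jaw: 75

```text
clock: 22.5
position: [0.4503, 0.1956, 0.1771]
ee_rot: [0.127, 0.992, 0.001, 0.005]
ft_force: [0.7, 0.5, -0.5]
grip_width: 0.875
```

```bash
python3 - <<'E'
from ov import *
t=manip.camera('top');s=manip.camera('scene')
cv2.imwrite('pics/f_t.png',t);cv2.imwrite('pics/f_s.png',s)
a=lambda im,u,v:cv2.resize(im[v-30:v+30,u-30:u+30],(390,390),interpolation=2)
cv2.imwrite('pics/a8.png',np.hstack([a(t,268,142),a(s,292,245)]))
cv2.imwrite('pics/a8o.png',np.hstack([ov(t,'top',268,142,24,.5963,.0267,.05,165.3),ov(s,'scene',292,240,24,.5963,.0267,.05,165.3)]))
E
```

```text
(no output)
```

View pics/a8.png

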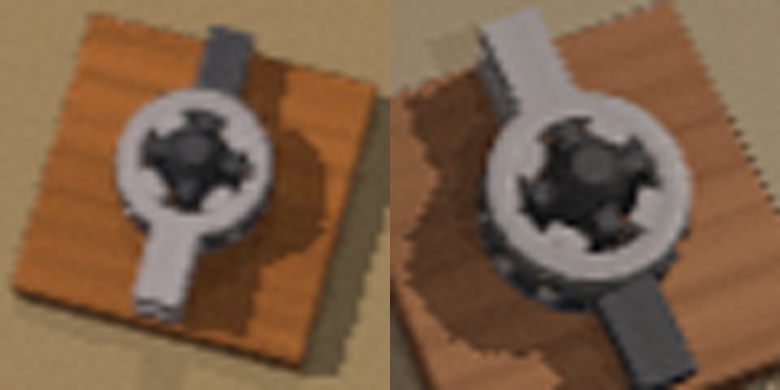

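View pics/a8o.png

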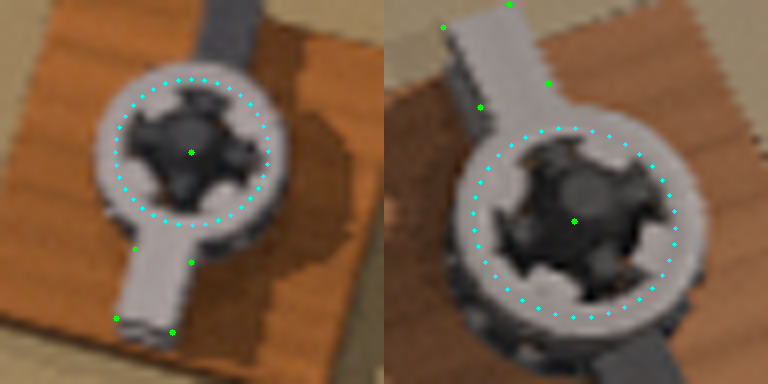

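The separator lies flat and concentric on the disc, with its tab opposite the disc's. I'll confirm the height by triangulating the ring and then hand in.

```bash
python3 - <<'E'
from h import *
for z in(.046,.050,.054):
  for n,b in(('top',(266,146,26)),('scene',(290,240,26))):
    im=cv2.imread(f"pics/f_{n[0]}.png");m=steel(im,*b,120,255,60);r=part(n,m,*b,z)
    print(z,n,np.round(r[0]*1000,1),round(r[1]*1000,1),round(r[2],1),round(r[3]*1000,1))
print(manip.get_obs()['ft_force'])
E
```

```text
0.046 top [598.   27.1] 28.9 165.5 57.8
0.046 scene [595.6  30. ] 29.1 165.2 59.1
0.05 top [596.7  27.1] 28.8 165.5 57.6
0.05 scene [596.6  28.5] 28.9 165.2 58.7
0.054 top [595.4  27.1] 28.7 165.5 57.3
0.054 scene [597.6  27.1] 28.8 165.2 58.3
[ 0.79710361 -0.75956989  0.21042091]
```

```bash
python3 -c "
from workcell import manip
print(manip.hand_in(), manip.get_obs()['clock'])"
```

```text
the job is handed in; nothing more can be done
the job is handed in; nothing more can be done
```

I put the toothed disc on the hub with its tab opposite the fitted plate's. The separator went on top with its tab opposite the disc's, and I handed the job in after about 22.6 s on the robot clock.

- **Insertion:** Both parts slid over the splines with only a few newtons of noise-level force. They stopped where expected, the disc with the TCP at 26.8 mm and the separator at 40.5 mm.
- **Final pictures:** Both views show the stack concentric and flat. The separator's tab is at about 165.3°, the same as the fitted plate's, and the disc's tab is opposite. The gripper was clear of everything.
- **Height:** The two camera views agree best with the separator's top face at about 50–52 mm, against 50 mm expected. At that height the two centres differ by about 1.5 mm, which is within the calibration.
- **What disagreed:** The gripper opening read about 2 mm less than the true part widths on both grasps (60 for 62 mm, 58 for 60 mm). While the jaws closed on the separator, the TCP ended about 3 mm higher than aimed. I took this to be the fingertips touching the bench, and it did not affect the placement.

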